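# Fit a sanding drum and hold the spindle lock

## Robot

A 6-joint arm with a two-finger parallel gripper is mounted at the origin on the work surface. World frame = base frame: x ahead of the robot, y to its left, z up, the work surface at z = 0. Lengths are in m, angles in rad, forces in N, time in s.
With the tool pointing down it reaches from about 0.225 to 0.875 m from the base axis. Payload 3.4 kg.
Tool frame: the origin (TCP) lies between the finger pads; the fingertips stand 8 mm ahead of it and the grasp point (between the pads) lies 11 mm behind it; z points along the fingers, y is the line along which they close (so a half turn about z gives the same grasp; the last joint's range is limited). The gripper opens to 85 mm and grips with 20 to 120 N. Pads are 22 mm wide; open, the fingers measure 114 mm over their backs; the gripper's body (76 mm by 85 mm) begins 54 mm behind the grasp point. The pads swing forward as they close: fully open they stand 13 mm farther back than shut.
Start: joints at [-1.426, 0.276, 1.505, -0, 1.361, -0.121], TCP at [0.151, -0.555, 0.239] pointing down, gripper open.
Joint ranges: [-2.89, 2.89], [-0.75, 2.08], [0.22, 2.7], [-1.18, 4.32], [0.11, 2.71], [-2.7, 2.7]. Speed limits (rad/s): [2.57, 2.57, 3.14, 3.14, 3.14, 3.14].

## Interface

Orientations are given as a unit quaternion [w, x, y, z].
In Python, from rig import manip gives the robot as it stands.
- The arm moves only by the tool move_arm, never from a script. Its argument "deltas" is a list that holds one entry, the list of rows, each a list of 5 numbers: the shift along the tool's x, y, z normalised to -1 to 1, where 1 is 80 cm, then the turn about the tool's z normalised to -1 to 1, where 1 is 120 degrees, then the closure, from -1 (fully open) to 1 (shut). In form: [[[tx, ty, tz, twist, grip], ...]]. A call has 1 to 12 rows; each row is the pose to reach, as a shift and turn from the pose commanded when the call began, along the tool's axes at that moment; what a row does not reach only later rows make up. A row lasts 1/10 s, in which the tool goes at most 50 mm and 8.59 degrees, less where a joint would pass 70% of its speed; a pose out of reach is approached as far as the arm can. A call with a number of a shift or a turn outside -1 to 1 is refused whole. A call with a gripper value outside its range is refused whole. The fingers move at their own pace and stop on an object; "squeeze" is the grip in N (left out, the last holds). Time passes only in rows, so rows that repeat a pose let the fingers close. It gives the time, the measured TCP pose, the force, the opening and the grip force at its end, in the units of the state.
- manip.get_state(): the state, without advancing time (a new reading comes with each control period).
- manip.get_image(name): name is "scene" or "top" or "wrist"; returns the picture (480x640x3 uint8, red, green, blue); there is no depth.
- manip.camera_params(name): a dict with "fx", "fy", "cx", "cy" (pixels), "R" (3x3) and "t" (3): a world point X has camera coordinates R X + t; the wrist camera has in their place "tool_from_camera" (4x4, takes a point from camera to tool coordinates, whose origin is the TCP and whose axes are the flange's). Camera axes: x right, y down, z forward; pixel columns grow to the right and rows downward; lengths in m; the calibration is good to about 2 mm. A picture is of the moment at which its call begins: read the wrist's pose just before it. camera_params takes no time and is no camera call.
- manip.sign_off(): hands the job in; it is judged then, once.
The state is a dict: "clock": time; "qpos": joint angles; "qd": joint speeds; "effort": joint torques, N m; "position": TCP position; "ee_rot": TCP orientation; "contact_force": force on the tool from outside, world axes, zero at the start; "moment": the same for the moment, N m; "width": finger opening in m; "gripper_force": force on a finger pad.
Only numpy, scipy, OpenCV 4.12 (cv2) and the standard library are available. Lean on these libraries where they do the work, as an engineer would, in place of code of your own. Each camera call takes 0.05 s, during which the arm holds its last target. There are 200 camera calls.

## Task

Set up the bobbin sander: slip the steel spacer collar and then the brown sanding drum down its spindle, each fully home, and let go of them. Then pull the black knob of the spring-return spindle lock out until its white line stands at the red marks (not right out to the end stop, which frees the spindle), and finish there, still gripping the knob and holding it against its spring while I tighten the nut. Leave the nut, the spanner and the two models alone.

Things in the scene. Friction and masses are not known exactly. Their poses are not given: they have to be found in the camera images.
- collar: Bright steel spacer collar: a ring 36 mm in diameter, 14 mm tall, with a 15 mm bore through it, about 0.09 kg. It lies flat on the bench, bore upright. Origin at the centre of its underside, z up the bore.
- drum: Sanding drum: brown abrasive round a black rubber core, a ring 45 mm in diameter, 30 mm tall, with a 15 mm bore through it, about 0.07 kg; either end may be up. It stands on the bench, bore upright. Origin at the centre of its underside, z up the bore.
- sander: The bobbin sander's table plate, fixed: aluminium, 300 x 200 mm in a dark frame of 310 x 210 mm, top 10 mm above the bench. Origin at the centre of its underside on the bench; x runs from the spindle lock's knob towards the spindle, z up. It lies at a different place and turn each time.
- shoulder (a point): Centre of the top face of the spindle's shoulder flange (26 mm diameter), 34 mm above the bench, 80 mm along the plate's +x from its centre; axes as the plate's. The steel spindle, 12 mm in diameter, stands upright on it, 62 mm tall, the last 8 mm tapering to 6 mm. The collar's underside belongs on this face, the drum's on the collar's top, 14 mm higher. The flange is 24 mm clear of the plate.
- lock (a joint): Travel of the spindle-lock slide, m: 0 at rest (where its spring keeps it), growing as the knob is pulled away from the spindle along the plate's -x. 0.040 is locked, the white line at the red marks; the end stop at 0.060 is the release position, which frees the spindle. The spring pulls back with about 5 N at rest and 11 N at the marks, plus about 1 N of friction.
- lock_knob (a point): Black upright lock knob, 24 mm in diameter, 33 mm tall; this point is on its axis, 45 mm above the bench, 6 mm below its top. It stands on a blue slide, 18 mm above the bench, 44 mm wide, between two rails of that height; a white line crosses the slide at the knob's axis. At rest a green housing, 24 mm high, is 40 mm from the knob's axis towards the spindle; the spindle is 140 mm away.
- lock_mark (a point): Midpoint between the two red marks on the guide rails and the plate, 18 mm above the bench, over the slide's centre line; axes as the plate's. When locked, the knob's axis stands over this point.
- nut: Bystander: brass hexagon nut, 22 mm across and 10 mm tall, lying on the bench. Origin at the centre of its underside.
- spanner: Bystander: steel spanner 170 mm long lying on the bench. Origin at its middle, on the bench.
- tower: Bystander: white plaster model of a stepped tower, 75 x 75 mm at its foot and 105 mm tall. Origin at the centre of its underside.
- block: Bystander: small wooden massing model, 60 x 45 mm and 42 mm tall. Origin at the centre of its underside.
Mind the look-alikes: they are no part of the job. What is shaped like the drum but blue or purple is not meant. Several things look just like the collar: the one meant starts nearest to the robot's base.

How it is judged:
By the outcome, as a careful person would: the job done as asked, in the order asked, and still so for the second after the job is handed in, while the arm keeps its last pose, push and grip.
It also fails if it takes over 70 s, if anything falls off the work surface, if the arm or the gripper's body presses on something with over 40 N, if the wrist force passes 120 N, or if a joint passes its speed limit or range.

## Working session

There is one attempt and no reset: what is moved stays moved. The work goes in short steps, Python scripts to look and compute and a tool call to move; the robot and the scene stay as the last step left them, time stands still between calls to the robot, and variables do not carry over. Pictures are saved under pics/ and viewed, at most 10 in all, crops included, and the job is handed in when it is done.

Besides the shell and the picture viewer there is one more tool, called after "Request:" by a JSON object that holds its "name" and its "arguments". move_arm: Moves the arm, as the interface text tells. Scaled input: -1 to 1 covers 80 cm each way for a shift and 120 degrees each way for a turn. Its arguments: {"type":"object","properties":{"deltas":{"type":"array","items":{"type":"array","items":{"type":"array","items":{"type":"number","minimum":-1,"maximum":1}}}},"squeeze":{"type":"number"}},"required":["deltas"]}

```bash
mkdir -p pics; python3 - <<'E'
from rig import manip
import cv2
for n in("top","scene"):
    cv2.imwrite(f"pics/{n}0.png",manip.get_image(n)[:,:,::-1])
    p=manip.camera_params(n);print(n,p)
print(manip.camera_params("wrist"));print(manip.get_state())
E
```

```text
top {'fx': 446.4307091216404, 'fy': 446.4307091216404, 'cx': 335.205650240174, 'cy': 241.26991905719416, 'R': array([[-0.02788751, -0.99880853,  0.04004765],
       [-0.9965253 ,  0.02463358, -0.07956454],
       [ 0.07848323, -0.04212735, -0.99602493]]), 't': array([-0.06617154,  0.59157762,  0.8734842 ])}
scene {'fx': 501.25898398292776, 'fy': 501.25898398292776, 'cx': 317.9081928515254, 'cy': 236.76827879013558, 'R': array([[ 0.34902359,  0.93702599, -0.01283847],
       [ 0.54224116, -0.21310977, -0.81274766],
       [-0.76430168,  0.27670656, -0.5824744 ]]), 't': array([-0.12962804, -0.29538786,  1.71099187])}
{'fx': 412.4173162118111, 'fy': 412.4173162118111, 'cx': 328.5182768254713, 'cy': 234.552861894269, 'tool_from_camera': array([[-4.91323418e-04, -9.52683797e-01, -3.03962731e-01,
         7.74270149e-02],
       [ 9.99999469e-01, -1.92674371e-04, -1.01251033e-03,
         7.05268040e-04],
       [ 9.06036359e-04, -3.03963067e-01,  9.52683386e-01,
        -1.34056796e-01],
       [ 0.00000000e+00,  0.00000000e+00,  0.00000000e+00,
         1.00000000e+00]])}
{'clock': 0.1, 'qpos': array([-1.42601277e+00,  2.76534704e-01,  1.50599803e+00,  9.70777577e-06,
        1.36066819e+00, -1.21040278e-01]), 'qd': array([-0.0018661 , -0.00061955, -0.00258838,  0.00099692, -0.00083484,
        0.00021475]), 'effort': array([ 1.26511568e-03, -4.17702520e+01, -2.46405619e+01, -2.20563807e-04,
        5.79141531e-03,  9.59101492e-07]), 'position': array([ 0.1509666 , -0.55437098,  0.23852789]), 'ee_rot': array([-8.04138888e-04,  9.91180021e-01,  1.32519885e-01, -4.80025439e-06]), 'contact_force': array([-0.01324834, -0.12613638, -0.97915089]), 'moment': array([0.00586304, 0.05579932, 0.03907394]), 'gripper_force': 0.0, 'width': 0.0855387616698396}
```

View pics/top0.png

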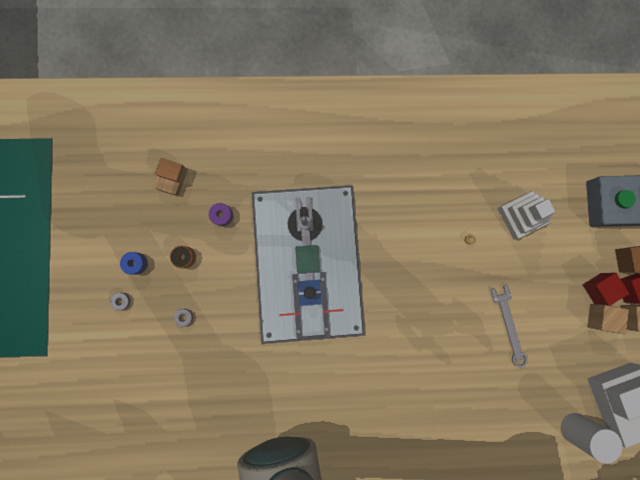

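View pics/scene0.png

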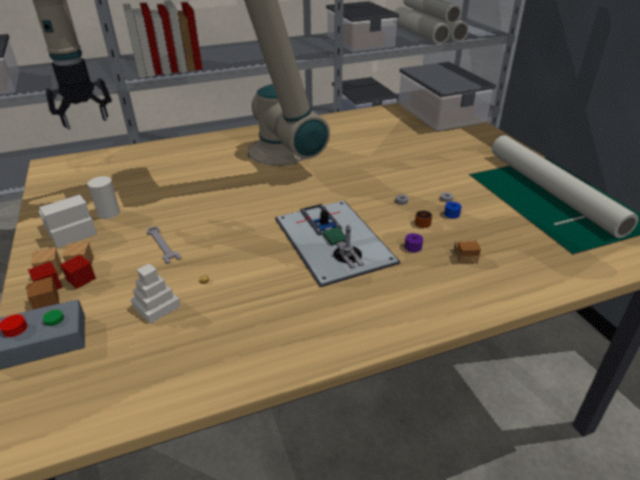

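The top view shows the plate with corners at about (253,191), (353,186), (364,335) and (262,343). The knob is at (310,293), the brown drum at (182,257), and the collar nearest the base at (184,317). The other collar is at (120,301).

```bash
cat > h.py <<'E'
from rig import manip
import numpy as np, cv2
from scipy.spatial.transform import Rotation as Ro
def cam(n,s=None):
    p=manip.camera_params(n)
    if n!="wrist": R=p["R"];t=p["t"]
    else:
        s=s or manip.get_state();T=np.eye(4);q=s["ee_rot"];T[:3,:3]=Ro.from_quat([q[1],q[2],q[3],q[0]]).as_matrix();T[:3,3]=s["position"]
        W=np.linalg.inv(T@p["tool_from_camera"]);R=W[:3,:3];t=W[:3,3]
    return p,R,t
def back(n,u,v,z,s=None):
    p,R,t=cam(n,s);d=R.T@np.array([(u-p["cx"])/p["fx"],(v-p["cy"])/p["fy"],1]);o=-R.T@t
    return o+d*(z-o[2])/d[2]
def proj(n,X,s=None):
    p,R,t=cam(n,s);c=R@np.asarray(X)+t
    return np.array([p["fx"]*c[0]/c[2]+p["cx"],p["fy"]*c[1]/c[2]+p["cy"]])
E
python3 - <<'E'
from h import *
np.set_printoptions(precision=4,suppress=True)
c=[back("top",*p,.010) for p in((253,191),(353,186),(364,335),(262,343))]
print(c,[np.linalg.norm(c[i]-c[i-1]) for i in range(4)])
C=np.mean(c,0);x=(c[0]+c[1]-c[2]-c[3])[:2];x/=np.linalg.norm(x);y=np.array([-x[1],x[0]]);print("plate",C,np.degrees(np.arctan2(x[1],x[0])))
print("shoulder",C[:2]+.08*x,"knob",C[:2]-.06*x,"knob seen",back("top",310,293,.051))
print("collar",back("top",184,317,.014),back("top",120,301,.014),"drum",back("top",182,257,.03))
for z in(.034,.096):print(proj("top",[*(C[:2]+.08*x),z]))
im=cv2.imread("pics/top0.png");cv2.imwrite("pics/c0.png",cv2.resize(im[180:350,245:375],None,fx=4,fy=3.5,interpolation=2)[:600])
E
```

```text
[array([0.6983, 0.0833, 0.01  ]), array([ 0.7046, -0.1224,  0.01  ]), array([ 0.3998, -0.1352,  0.01  ]), array([0.3908, 0.0696, 0.01  ])] [np.float64(0.30782187523507615), np.float64(0.20580255338766), np.float64(0.30511709974698387), np.float64(0.2049289300184625)]
plate [ 0.5483 -0.0262  0.01  ] 2.4795884197433833
shoulder [ 0.6283 -0.0227] knob [ 0.4884 -0.0288] knob seen [ 0.4886 -0.0291  0.051 ]
collar [0.4473 0.222  0.014 ] [0.4826 0.3469 0.014 ] drum [0.5656 0.2211 0.03  ]
[305.2827 222.3177]
[304.3899 218.2451]
```

View pics/c0.png

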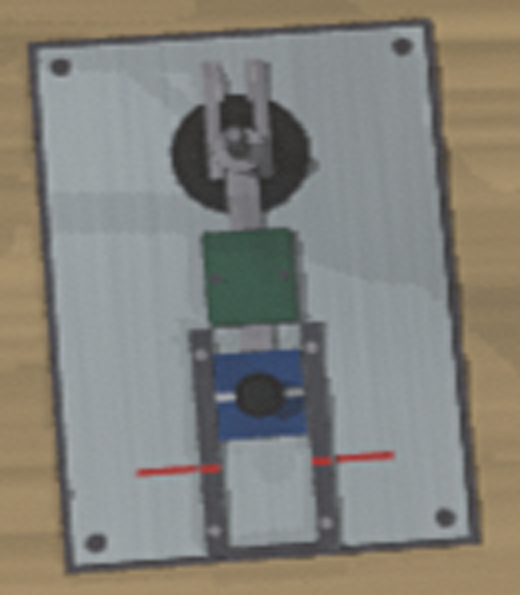

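Request:
{"name": "move_arm", "arguments": {"deltas": [[[0.612,-0.839,0.1,-0.644,-1],[0.612,-0.839,0.1,-0.644,-1],[0.612,-0.839,0.1,-0.644,-1],[0.612,-0.839,0.1,-0.644,-1],[0.612,-0.839,0.1,-0.644,-1],[0.612,-0.839,0.1,-0.644,-1],[0.612,-0.839,0.1,-0.644,-1],[0.612,-0.839,0.1,-0.644,-1],[0.612,-0.839,0.1,-0.644,-1],[0.612,-0.839,0.1,-0.644,-1],[0.612,-0.839,0.1,-0.644,-1],[0.612,-0.839,0.1,-0.644,-1]]]}}

```text
clock: 1.3
position: [0.364, 0.0052, 0.1817]
ee_rot: [0.0, 0.691, 0.722, 0.0]
contact_force: [0.9, -1.2, -0.0]
width: 0.0855
gripper_force: 0.0
```

Request:
{"name": "move_arm", "arguments": {"deltas": [[[0.25,0.11,0.02,0,-1],[0.25,0.11,0.02,0,-1],[0.25,0.11,0.02,0,-1],[0.25,0.11,0.02,0,-1],[0.25,0.11,0.02,0,-1],[0.25,0.11,0.02,0,-1],[0.25,0.11,0.02,0,-1],[0.25,0.11,0.02,0,-1]]]}}

```text
clock: 2.1
position: [0.4422, 0.2057, 0.1656]
ee_rot: [-0.0, 0.692, 0.722, -0.001]
contact_force: [0.0, -0.3, 0.8]
width: 0.0854
gripper_force: 0.0
```

```bash
cat > look.py <<'E'
import sys
from h import *
np.set_printoptions(precision=4,suppress=True)
s=manip.get_state();np.save("s.npy",s,allow_pickle=True)
im=manip.get_image("wrist")[:,:,::-1];cv2.imwrite(f"pics/{sys.argv[1]}.png",im)
print(s["position"],s["ee_rot"],s["width"])
E
python3 look.py w1; python3 -c "
from h import *
print(proj('wrist',[.4473,.222,.014]))"
```

```text
[0.4422 0.2057 0.1656] [-0.0001  0.6918  0.7221 -0.0007] 0.08543835738573272
[337.02694659 193.78408426]
```

View pics/w1.png

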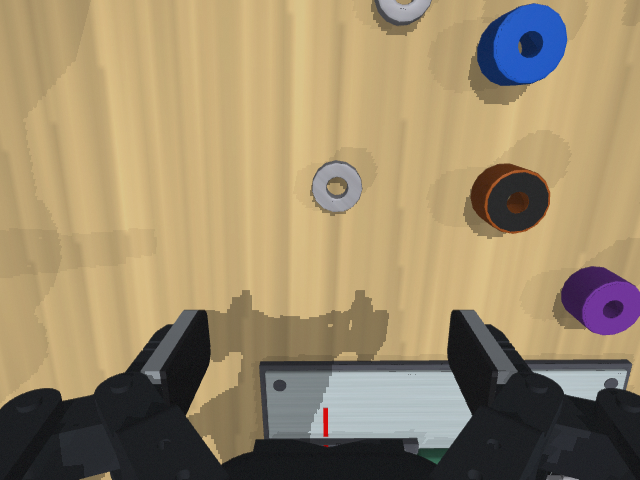

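The collar's top ring is centred at about (337,186), with its bore at (337,186). The drum's top is centred at about (515,201).

```bash
cat > circ.py <<'E'
from h import *
s=np.load("s.npy",allow_pickle=True).item()
def go(P,s=s):
    q=s["ee_rot"];R=Ro.from_quat([q[1],q[2],q[3],q[0]]).as_matrix()
    return R.T@(np.asarray(P)-s["position"])/.8
E
python3 - <<'E'
from circ import *
np.set_printoptions(precision=4,suppress=True)
c=back("wrist",337,186,.014,s);d=back("wrist",515,201.5,.03,s)
print(c,d,go([*c[:2],.008]))
E
```

```text
[0.4467 0.2276 0.014 ] [0.5656 0.2254 0.03  ] [0.0274 0.007  0.1969]
```

Request:
{"name": "move_arm", "arguments": {"deltas": [[[0.025,0.007,0.113,0,-1],[0.025,0.007,0.113,0,-1],[0.025,0.007,0.113,0,-1],[0.025,0.007,0.113,0,-1],[0.025,0.007,0.113,0,-1]]]}}

```text
clock: 2.65
position: [0.4492, 0.2267, 0.0774]
ee_rot: [0.001, 0.692, 0.722, 0.002]
contact_force: [0.3, 0.8, -0.1]
width: 0.0854
gripper_force: 0.0
```

```bash
python3 look.py w2; python3 -c "
from circ import *
im=cv2.imread('pics/w2.png');g=cv2.cvtColor(im,cv2.COLOR_BGR2HSV)
m=((g[...,1]<45)&(g[...,2]>110)).astype(np.uint8)
n,l,st,ce=cv2.connectedComponentsWithStats(m)
for i in range(1,n):
  if st[i,4]>300: print(st[i],ce[i])
for p in([.4467,.2276,.014],[.4467,.222,.014]):print(proj('wrist',p,s))
cv2.imwrite('pics/w2c.png',im[100:440,170:490])"
```

```text
[0.4492 0.2267 0.0774] [0.001  0.6918 0.7221 0.0015] 0.08538228678028403
[ 379    0   80   37 1863] [417.52549651  16.35909823]
[ 290  228   68   64 2691] [323.70940171 259.64214047]
[323.71595569 259.27619491]
[323.29388144 269.41536302]
```

View pics/w2c.png

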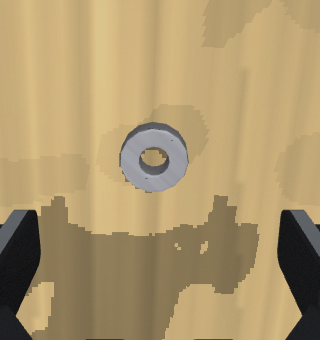

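Request:
{"name": "move_arm", "arguments": {"deltas": [[[0,-0.003,0.085,0,-1],[0,-0.003,0.085,0,-1],[0,-0.003,0.085,0,-1],[0,-0.003,0.085,0,-1],[0,-0.003,0.085,0,1],[0,-0.003,0.085,0,1],[0,-0.003,0.085,0,1],[0,-0.003,0.085,0,1],[0,-0.003,0.085,0,1],[0,-0.003,0.085,0,1],[0,-0.003,0.085,0,1]]], "squeeze": 50}}

```text
clock: 3.8
position: [0.446, 0.2272, 0.0084]
ee_rot: [0.0, 0.691, 0.722, 0.001]
contact_force: [-0.6, -0.9, 7.0]
width: 0.0333
gripper_force: 49.7
```

Request:
{"name": "move_arm", "arguments": {"deltas": [[[0,0,-0.05,0,1],[0,0,-0.15,0,1],[0,0,-0.15,0,1],[0,0,-0.15,0,1],[0,0,-0.15,0,1]]]}}

```text
clock: 4.3
position: [0.4453, 0.2269, 0.1278]
ee_rot: [0.0, 0.691, 0.722, 0.0]
contact_force: [0.1, -0.5, -1.2]
width: 0.0332
gripper_force: 50.8
```

```bash
python3 look.py w3; python3 -c "
from circ import *
print(proj('wrist',s['position']+[0,0,.0],s))
im=cv2.imread('pics/w3.png')
cv2.imwrite('pics/w3c.png',cv2.resize(im[240:480,170:490],None,fx=2,fy=2))"
```

```text
[0.4453 0.2269 0.1278] [0.0003 0.6914 0.7224 0.0005] 0.033171679573762144
[328.96113113 323.87205411]
```

View pics/w3c.png

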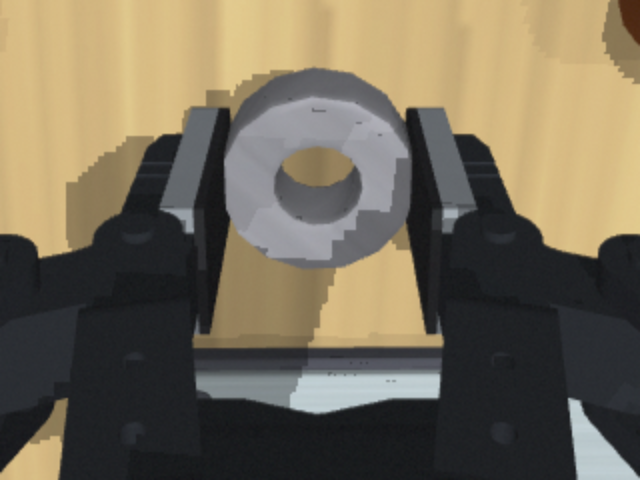

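The collar is held level. Its top ring is centred at full-image pixel (328.8,331.3).

```bash
python3 - <<'E'
from circ import *
np.set_printoptions(precision=4,suppress=True)
z=s["position"][2]+.0056
print(back("wrist",328.8,331.3,z,s), go(back("wrist",328.8,331.3,z,s))*.8)
# approach: shoulder est with +4.5mm y
print(go([.628,-.0185,.20]), go([.628,-.0185,.20])*.8)
E
```

```text
[0.4452 0.2272 0.1334] [ 0.0003 -0.0001 -0.0056]
[-0.3165  0.2148 -0.0901] [-0.2532  0.1719 -0.0721]
```

Request:
{"name": "move_arm", "arguments": {"deltas": [[[-0.381,0.212,-0.03,0,1],[-0.381,0.212,-0.03,0,1],[-0.381,0.212,-0.03,0,1],[-0.381,0.212,-0.03,0,1],[-0.381,0.212,-0.03,0,1],[-0.381,0.212,-0.03,0,1],[-0.381,0.212,-0.03,0,1],[-0.381,0.212,-0.03,0,1],[-0.381,0.212,-0.03,0,1],[-0.381,0.212,-0.03,0,1],[-0.381,0.212,-0.03,0,1]]]}}

```text
clock: 5.45
position: [0.6269, -0.0687, 0.1504]
ee_rot: [-0.001, 0.691, 0.723, -0.001]
contact_force: [0.0, 0.4, -0.2]
width: 0.0334
gripper_force: 50.7
```

```bash
python3 look.py w4; python3 -c "
from circ import *
print(proj('wrist',[.628,-.02,.096],s),proj('wrist',[.628,-.02,.034],s))"
```

```text
[ 0.6269 -0.0687  0.1504] [-0.0012  0.6909  0.7229 -0.0006] 0.03344912534142713
[336.51314319 168.79813002] [334.9789662 153.3366084]
```

View pics/w4.png

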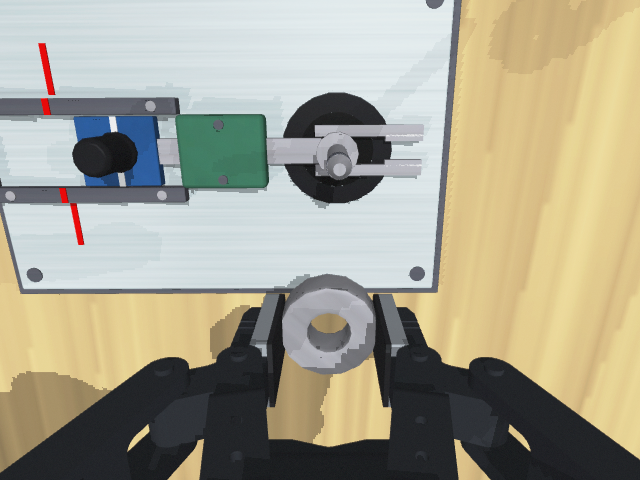

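The spindle tip is at (339.5,170) and the flange is centred at about (337,153). The knob's top is at (92,157).

```bash
python3 - <<'E'
from circ import *
np.set_printoptions(precision=4,suppress=True)
p=back("wrist",339.5,169.5,.096,s)
print(p,back("wrist",337,153,.034,s),"knob",back("wrist",92,157,.051,s))
print(go([*p[:2],.115]))
print(go([*p[:2],.045]))
im=cv2.imread("pics/w4.png")
cv2.imwrite("pics/w4c.png",cv2.resize(im[85:210,265:435],None,fx=4,fy=4,interpolation=2))
E
```

```text
[ 0.6294 -0.0203  0.096 ] [ 0.6292 -0.0197  0.034 ] knob [ 0.4915 -0.0263  0.051 ]
[0.0603 0.006  0.0442]
[0.0602 0.0062 0.1317]
```

View pics/w4c.png

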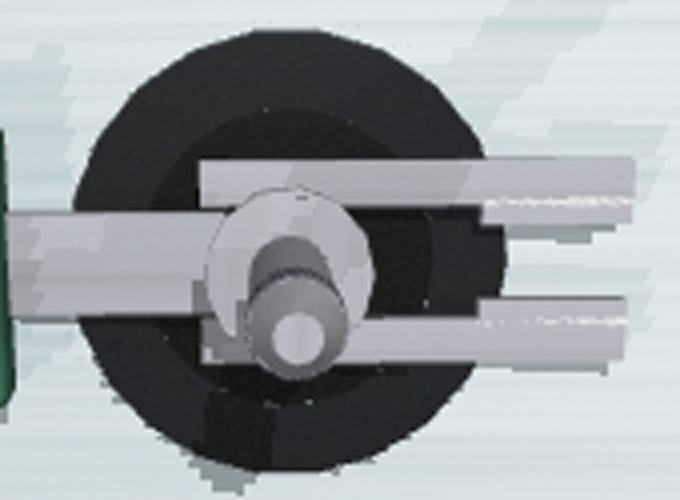

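Request:
{"name": "move_arm", "arguments": {"deltas": [[[0.06,0.006,0.03,0,1],[0.06,0.006,0.04,0,1],[0.06,0.006,0.044,0,1],[0.06,0.006,0.044,0,1],[0.06,0.006,0.044,0,1]]]}}

```text
clock: 6.0
position: [0.6312, -0.0225, 0.1169]
ee_rot: [0.001, 0.691, 0.722, 0.0]
contact_force: [-0.4, -0.3, -0.7]
width: 0.033
gripper_force: 50.7
```

```bash
python3 - <<'E'
from circ import *
t=manip.get_state();print(t["position"],t["ee_rot"],go([.6293,-.0202,.043],t))
E
```

```text
[ 0.63122081 -0.02245575  0.11686025] [6.84087610e-04 6.91479452e-01 7.22395786e-01 1.63837318e-04] [ 0.00299227 -0.00238466  0.0923203 ]
```

Request:
{"name": "move_arm", "arguments": {"deltas": [[[0.0,0,0,0,1],[0.0,0,0,0,1],[0.0,0,0,0,1]]]}}

```text
clock: 6.3
position: [0.6311, -0.0225, 0.1166]
ee_rot: [0.0, 0.692, 0.722, 0.0]
contact_force: [-0.2, 0.3, -1.3]
width: 0.033
gripper_force: 50.7
```

```bash
python3 - <<'E'
from circ import *
for i in range(3):
    t=manip.get_state();print(t["position"],go([.6293,-.0202,.043],t));manip.get_image("top")
E
```

```text
[ 0.63106343 -0.02249995  0.11659458] [ 0.00299139 -0.00214642  0.09199089]
[ 0.63098326 -0.02236149  0.11648705] [ 0.00280726 -0.0020329   0.09185726]
[ 0.63094186 -0.02227792  0.11640503] [ 0.00270164 -0.00197258  0.09175503]
```

Request:
{"name": "move_arm", "arguments": {"deltas": [[[0.0028,-0.002,0,0,1],[0.0028,-0.002,0,0,1],[0.0028,-0.002,0.015,0,1],[0.0028,-0.002,0.03,0,1],[0.0028,-0.002,0.035,0,1],[0.0028,-0.002,0.035,0,1]]]}}

```text
clock: 7.05
position: [0.6282, -0.0197, 0.0865]
ee_rot: [-0.001, 0.691, 0.722, -0.001]
contact_force: [-0.2, -0.1, -0.5]
width: 0.0331
gripper_force: 50.8
```

Request:
{"name": "move_arm", "arguments": {"deltas": [[[0,0.001,0.015,0,1],[0,0.001,0.03,0,1],[0,0.001,0.042,0,1],[0,0.001,0.05,0,1],[0,0.001,0.05,0,1],[0,0.001,0.05,0,1]]]}}

```text
clock: 7.65
position: [0.6301, -0.0198, 0.048]
ee_rot: [0.0, 0.691, 0.722, -0.0]
contact_force: [0.2, -0.3, -0.9]
width: 0.033
gripper_force: 50.7
```

No contact yet, so lower the last 5 mm gently.

Request:
{"name": "move_arm", "arguments": {"deltas": [[[0,0,0.003,0,1],[0,0,0.005,0,1],[0,0,0.007,0,1],[0,0,0.008,0,1],[0,0,0.008,0,1]]]}}

```text
clock: 8.15
position: [0.6301, -0.0198, 0.0425]
ee_rot: [0.0, 0.691, 0.722, 0.0]
contact_force: [-1.2, 0.1, 3.4]
width: 0.0332
gripper_force: 51.2
```

Request:
{"name": "move_arm", "arguments": {"deltas": [[[0,0,0,0,0.0],[0,0,0,0,-0.5],[0,0,0,0,-1],[0,0,0,0,-1],[0,0,-0.03,0,-1],[0,0,-0.1,0,-1],[0,0,-0.14,0,-1],[0,0,-0.14,0,-1],[0,0,-0.14,0,-1]]]}}

```text
clock: 9.05
position: [0.6304, -0.0198, 0.1548]
ee_rot: [0.001, 0.691, 0.722, 0.001]
contact_force: [0.4, 0.2, -1.7]
width: 0.0853
gripper_force: 0.0
```

```bash
python3 - <<'E'
from circ import *
t=manip.get_state();print(t["position"],go([.5656,.2,.15],t))
E
```

```text
[ 0.63035582 -0.01980402  0.15478092] [ 0.27803963 -0.06884517  0.00569235]
```

Request:
{"name": "move_arm", "arguments": {"deltas": [[[0.3,-0.067,0.0,0,-1],[0.3,-0.067,0.0,0,-1],[0.3,-0.067,0.0,0,-1],[0.3,-0.067,0.055,0,-1],[0.3,-0.067,0.055,0,-1],[0.3,-0.067,0.055,0,-1],[0.3,-0.067,0.055,0,-1],[0.3,-0.067,0.055,0,-1],[0.3,-0.067,0.055,0,-1],[0.3,-0.067,0.055,0,-1]]]}}

```text
clock: 10.05
position: [0.5668, 0.2163, 0.1102]
ee_rot: [0.0, 0.692, 0.722, 0.0]
contact_force: [-0.3, 0.7, -0.4]
width: 0.0855
gripper_force: 0.0
```

```bash
python3 look.py w5; python3 -c "
from circ import *
e=proj('wrist',[.5656,.2247,.03],s);print(e)
im=cv2.imread('pics/w5.png');g=cv2.cvtColor(im,cv2.COLOR_BGR2HSV)
x,y=e.astype(int);c=im[y-80:y+80,x-100:x+100]
cv2.imwrite('pics/w5c.png',cv2.resize(c,None,fx=3,fy=3,interpolation=2))"
```

```text
[0.5668 0.2163 0.1102] [0.0004 0.6922 0.7217 0.0003] 0.08550855964196576
[327.29710197 235.29920511]
```

View pics/w5c.png

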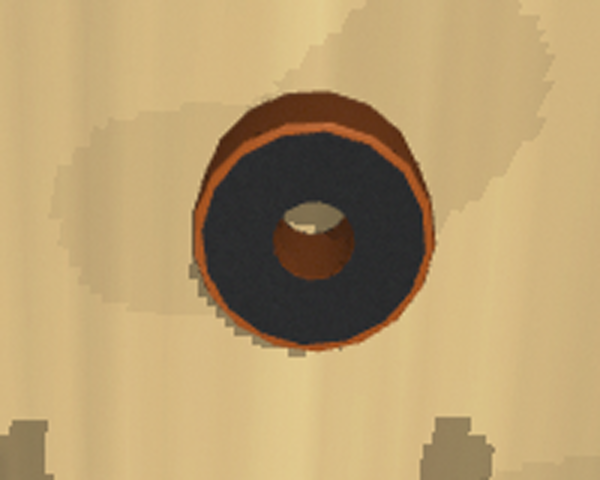

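The drum's top is centred at full-image (331.7,234), which puts it at about y = 0.225. I'll move over it and descend.

Request:
{"name": "move_arm", "arguments": {"deltas": [[[0.011,0.001,0.05,0,-1],[0.011,0.001,0.1,0,-1],[0.011,0.001,0.12,0,-1],[0.011,0.001,0.12,0,-1],[0.011,0.001,0.12,0,-1]]]}}

```text
clock: 10.6
position: [0.5671, 0.2261, 0.0143]
ee_rot: [0.0, 0.692, 0.722, 0.0]
contact_force: [0.0, -0.4, 0.1]
width: 0.0855
gripper_force: 0.0
```

Positioned well; close and lift.

Request:
{"name": "move_arm", "arguments": {"deltas": [[[-0.001,0,0,0,1],[-0.001,0,0,0,1],[-0.001,0,0,0,1],[-0.001,0,0,0,1],[-0.001,0,0,0,1],[-0.001,0,0,0,1],[-0.001,0,-0.05,0,1],[-0.001,0,-0.13,0,1],[-0.001,0,-0.17,0,1],[-0.001,0,-0.17,0,1],[-0.001,0,-0.17,0,1]]], "squeeze": 50}}

```text
clock: 11.7
position: [0.5669, 0.2259, 0.1514]
ee_rot: [0.001, 0.691, 0.722, 0.001]
contact_force: [0.6, -0.8, -1.6]
width: 0.043
gripper_force: 51.5
```

```bash
python3 look.py w6; python3 - <<'E'
from circ import *
np.set_printoptions(precision=4,suppress=True)
im=cv2.imread('pics/w6.png');g=cv2.cvtColor(im,cv2.COLOR_BGR2HSV)
z=s["position"][2]-.0143+.03
u,v=proj("wrist",[*s["position"][:2],z],s);print(u,v)
m=((g[...,1]>130)&(g[...,0]<14)).astype(np.uint8)
n,l,st,ce=cv2.connectedComponentsWithStats(m)
for i in range(1,n):
  if st[i,4]>60: print(st[i],ce[i])
print(go([.6295,-.0202,.17])) 
cv2.imwrite('pics/w6c.png',cv2.resize(im[200:440,190:470],None,fx=2.5,fy=2.5,interpolation=2))
E
```

```text
[0.5669 0.2259 0.1514] [0.0009 0.6914 0.7225 0.0014] 0.043006013957980045
329.1127530149514 348.0617176914926
[ 264  256  129  145 4852] [328.3823 297.5682]
[ 307  329   44   39 1337] [328.5385 347.6769]
[-0.3107  0.0648 -0.0232]
```

Request:
{"name": "move_arm", "arguments": {"deltas": [[[-0.31,0.065,0,0,1],[-0.31,0.065,0,0,1],[-0.31,0.065,0,0,1],[-0.31,0.065,0,0,1],[-0.31,0.065,0,0,1],[-0.31,0.065,0,0,1],[-0.31,0.065,0,0,1],[-0.31,0.065,0,0,1],[-0.31,0.065,0.0,0,1],[-0.31,0.065,0.0,0,1]]]}}

```text
clock: 12.75
position: [0.6287, -0.0182, 0.1495]
ee_rot: [-0.0, 0.691, 0.723, -0.0]
contact_force: [-0.5, -0.6, -0.3]
width: 0.0425
gripper_force: 51.4
```

```bash
python3 - <<'E'
from circ import *
t=manip.get_state();print(t["position"],go([.6298,-.02,.12],t))
E
```

```text
[ 0.62867243 -0.01817976  0.14953528] [-0.00234871  0.00132925  0.03691748]
```

Request:
{"name": "move_arm", "arguments": {"deltas": [[[-0.0023,0.0012,0.02,0,1],[-0.0023,0.0012,0.037,0,1],[-0.0023,0.0012,0.037,0,1],[-0.0023,0.0012,0.037,0,1]]]}}

```text
clock: 13.15
position: [0.6298, -0.021, 0.1198]
ee_rot: [-0.0, 0.691, 0.723, -0.0]
contact_force: [0.2, 0.4, -1.2]
width: 0.0426
gripper_force: 51.4
```

```bash
python3 - <<'E'
from circ import *
t=manip.get_state();print(t["position"],go([.6298,-.02,.08],t))
E
```

```text
[ 0.62983317 -0.02103467  0.11977559] [1.28338622e-03 7.12287820e-05 4.97197144e-02]
```

Request:
{"name": "move_arm", "arguments": {"deltas": [[[0.001,0,0.012,0,1],[0.001,0,0.024,0,1],[0.001,0,0.036,0,1],[0.001,0,0.048,0,1],[0.001,0,0.05,0,1],[0.001,0,0.05,0,1]]]}}

```text
clock: 13.75
position: [0.6298, -0.0208, 0.0794]
ee_rot: [-0.0, 0.691, 0.722, -0.0]
contact_force: [0.3, 0.7, -1.1]
width: 0.0427
gripper_force: 51.4
```

Request:
{"name": "move_arm", "arguments": {"deltas": [[[0,0,0.01,0,1],[0,0,0.018,0,1],[0,0,0.02,0,1],[0,0,0.0215,0,1],[0,0,0.0225,0,1],[0,0,0.0225,0,1]]]}}

```text
clock: 14.35
position: [0.6298, -0.0208, 0.0634]
ee_rot: [0.0, 0.691, 0.722, -0.0]
contact_force: [-3.6, -0.2, 7.1]
width: 0.0426
gripper_force: 52.2
```

Request:
{"name": "move_arm", "arguments": {"deltas": [[[0,0,0,0,0],[0,0,0,0,-0.5],[0,0,0,0,-1],[0,0,0,0,-1],[0,0,-0.03,0,-1],[0,0,-0.1,0,-1],[-0.06,0,-0.12,0,-1],[-0.06,0,-0.12,0,-1],[-0.06,0,-0.12,0,-1],[-0.06,0,-0.12,0,-1],[-0.06,0,-0.12,0,-1]]]}}

```text
clock: 15.45
position: [0.6314, -0.0678, 0.1568]
ee_rot: [-0.001, 0.691, 0.723, -0.001]
contact_force: [0.6, 0.3, -0.1]
width: 0.0855
gripper_force: 0.0
```

```bash
python3 look.py w7; python3 - <<'E'
from circ import *
np.set_printoptions(precision=4,suppress=True)
im=cv2.imread('pics/w7.png')
for P in([.6295,-.0202,.096],[.6295,-.0202,.078],[.6295-.0225,-.0202,.078],[.6295+.0225,-.0202,.078],[.49,-.026,.051]):print(proj("wrist",P,s))
g=cv2.cvtColor(im,cv2.COLOR_BGR2HSV)
m=((g[...,1]>130)&(g[...,0]<14)).astype(np.uint8)
n,l,st,ce=cv2.connectedComponentsWithStats(m)
for i in range(1,n):
  if st[i,4]>60: print(st[i],ce[i])
print(go([.49,-.026,.12]))
E
```

```text
[ 0.6314 -0.0678  0.1568] [-0.0013  0.6912  0.7226 -0.0006] 0.08547884220577126
[329.7639 168.7672]
[329.796  163.5315]
[285.9706 161.5728]
[373.5319 165.4861]
[ 87.783  156.4095]
[ 38  46  17  50 323] [45.8142 70.4149]
[ 40 100  11  16 107] [ 45.1308 107.3832]
[288 120  85  88 991] [329.5792 156.2583]
[318 162  27  19  66] [334.7727 174.4091]
[ 59 187   9  15  88] [ 62.7273 194.1591]
[ 70 202  13  41 238] [ 75.8025 221.9244]
[ 0.06   -0.1741  0.0465]
```

View pics/w7.png

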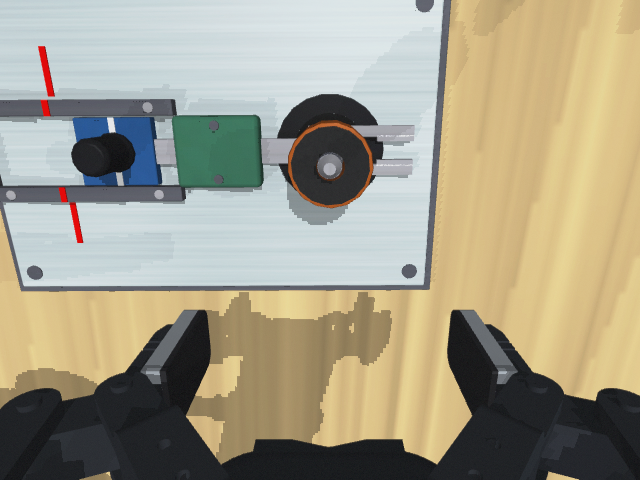

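The drum sits over the collar: its top rim spans x 288–372, and the spindle tip shows at (330,169), as it should when fully seated. The knob's top is at (90,156). Next I'll go above the knob.

Request:
{"name": "move_arm", "arguments": {"deltas": [[[0.06,-0.174,0.02,0,-1],[0.06,-0.174,0.04,0,-1],[0.06,-0.174,0.046,0,-1],[0.06,-0.174,0.046,0,-1],[0.06,-0.174,0.046,0,-1],[0.06,-0.174,0.046,0,-1],[0.06,-0.174,0.046,0,-1]]]}}

```text
clock: 16.2
position: [0.4936, -0.0273, 0.1221]
ee_rot: [0.001, 0.691, 0.722, 0.001]
contact_force: [-0.4, -0.1, -0.6]
width: 0.0853
gripper_force: 0.0
```

```bash
python3 look.py w8; python3 - <<'E'
from circ import *
np.set_printoptions(precision=4,suppress=True)
e=proj("wrist",[.4903,-.0263,.051],s);print(e)
im=cv2.imread('pics/w8.png');g=cv2.cvtColor(im,cv2.COLOR_BGR2HSV)
x,y=e.astype(int)
m=np.zeros(im.shape[:2],np.uint8);m[y-70:y+80,x-70:x+70]=(g[...,2]<75)[y-70:y+80,x-70:x+70]
n,l,st,ce=cv2.connectedComponentsWithStats(m)
for i in range(1,n):
  if st[i,4]>150: print(st[i],ce[i])
print(go([.4903,-.0263,.034]))
E
```

```text
[ 0.4936 -0.0273  0.1221] [0.0014 0.6914 0.7225 0.0008] 0.08528755546553501
[322.4116 253.4699]
[386 198   6  70 171] [387.9942 230.3275]
[ 252  216  133   57 2278] [321.032  247.1396]
[ 0.0016 -0.0044  0.1102]
```

Request:
{"name": "move_arm", "arguments": {"deltas": [[[0.0015,-0.0044,0.0,0,-1],[0.0015,-0.0044,0.04,0,-1],[0.0015,-0.0044,0.08,0,-1],[0.0015,-0.0044,0.11,0,-1],[0.0015,-0.0044,0.11,0,-1],[0.0015,-0.0044,0.11,0,-1]]]}}

```text
clock: 16.85
position: [0.488, -0.026, 0.0335]
ee_rot: [-0.0, 0.692, 0.722, -0.0]
contact_force: [0.1, 0.0, -0.1]
width: 0.0852
gripper_force: 0.0
```

Request:
{"name": "move_arm", "arguments": {"deltas": [[[0,0.002,0,0,-1],[0,0.002,0,0,1],[0,0.002,0,0,1],[0,0.002,0,0,1],[0,0.002,0,0,1],[0,0.002,0,0,1],[0,0.002,0,0,1],[0,0.002,0,0,1],[0,0.002,0,0,1],[0,0.002,0,0,1]]], "squeeze": 80}}

```text
clock: 17.85
position: [0.4896, -0.0258, 0.034]
ee_rot: [0.0, 0.691, 0.722, 0.0]
contact_force: [-0.4, 0.4, 5.8]
width: 0.0217
gripper_force: 78.1
```

```bash
python3 - <<'E'
from circ import *
t=manip.get_state();print(t["position"],t["contact_force"],t["width"])
a=np.radians(2.5);k=np.array([.4903,-.0263])-.04*np.array([np.cos(a),np.sin(a)]);print(k,go([*k,t["position"][2]],t))
E
```

```text
[ 0.48957668 -0.02578236  0.03399717] [-0.36411731  0.40527331  5.78243453] 0.02173816502691892
[ 0.45033807 -0.02804478] [-6.82924359e-04 -4.91249389e-02 -5.68634626e-05]
```

Request:
{"name": "move_arm", "arguments": {"deltas": [[[0,-0.012,0,0,1],[0,-0.024,0,0,1],[0,-0.036,0,0,1],[0,-0.044,0,0,1],[0,-0.048,0,0,1],[0,-0.048,0,0,1],[0,-0.048,0,0,1],[0,-0.048,0,0,1]]]}}

```text
clock: 18.65
position: [0.4558, -0.0275, 0.0341]
ee_rot: [0.004, 0.692, 0.722, 0.003]
contact_force: [9.0, 2.9, -5.0]
width: 0.0216
gripper_force: 79.0
```

```bash
python3 look.py w9; python3 - <<'E'
from circ import *
np.set_printoptions(precision=4,suppress=True)
print(s["contact_force"], np.hypot(*(s["position"]-[.4896,-.0258,0])[:2]))
im=cv2.imread('pics/w9.png');t=manip.get_image("top")[:,:,::-1];cv2.imwrite("pics/t9.png",t)
a=np.radians(2.5);X=np.array([np.cos(a),np.sin(a)]);Y=np.array([-X[1],X[0]]);k=np.array([.4903,-.0263])-.04*X
for o in(-.045,-.03,-.019,0,.019,.03,.045):print(o,proj("wrist",[*(k+o*Y),.018],s))
g=cv2.cvtColor(im,cv2.COLOR_BGR2HSV)
for nm,m in(("red",(g[...,1]>170)&((g[...,0]<6)|(g[...,0]>174))&(g[...,2]>90)),("white",(g[...,1]<40)&(g[...,2]>150)),("blue",(g[...,0]>100)&(g[...,0]<125)&(g[...,1]>120))):
  n,l,st,ce=cv2.connectedComponentsWithStats(m.astype(np.uint8))
  for i in range(1,n):
    if st[i,4]>8: print(nm,st[i],ce[i])
E
```

```text
[ 0.4558 -0.0275  0.0341] [0.0037 0.6919 0.7219 0.0035] 0.02160603548162421
[ 9.0464  2.8859 -5.0482] 0.03386844603784402
-0.045 [316.251  397.3066]
-0.03 [315.8734 367.9204]
-0.019 [315.5838 345.3842]
0 [315.0564 304.3314]
0.019 [314.4911 260.3358]
0.03 [314.1449 233.3926]
0.045 [313.6485 194.7569]
red [306 142  11  77 760] [310.9961 179.8039]
red [307 229  10  25 250] [311.5 241. ]
red [310 371  10  53 415] [315.2434 397.6867]
white [  168    38   472   209 86127] [416.9581 133.565 ]
white [473 233  16  15 193] [480.7254 239.9171]
white [212 235  17  16 213] [219.7042 242.4366]
white [ 390  251  121   30 3226] [448.093  265.3261]
white [ 200  254   67   79 4525] [233.8214 290.0833]
white [323 256  10  23 223] [327.5336 266.6816]
white [ 390  284  120   60 6074] [450.2768 311.7479]
white [271 343  16  12  73] [281.7123 346.5753]
white [372 343   6   3  18] [374.5 344. ]
white [ 500  350  140  114 8416] [587.8447 393.2543]
white [ 285  375   87   71 4648] [329.8896 411.9729]
white [486 420  25  28 209] [497.4115 432.7416]
white [444 450  26  27 279] [454.2222 466.7097]
blue [ 265  252  127   54 4509] [328.1561 272.978 ]
```

The white line is at column 327.5 and the red marks at about 312, so about 6.3 mm is left. The measured travel of 33.9 mm agrees.

Request:
{"name": "move_arm", "arguments": {"deltas": [[[0,-0.004,0,0,1],[0,-0.008,0,0,1],[0,-0.008,0,0,1],[0,-0.008,0,0,1],[0,-0.008,0,0,1]]]}}

```text
clock: 19.25
position: [0.4498, -0.0278, 0.0341]
ee_rot: [0.004, 0.692, 0.722, 0.004]
contact_force: [11.0, 3.9, -4.3]
width: 0.0216
gripper_force: 79.0
```

```bash
cat > chk.py <<'E'
import sys
from h import *
s=manip.get_state();im=manip.get_image("wrist")[:,:,::-1];g=cv2.cvtColor(np.ascontiguousarray(im),cv2.COLOR_BGR2HSV)
print(s["clock"],s["contact_force"],np.hypot(*(s["position"]-[.4896,-.0258,0])[:2]),s["position"])
for nm,m in(("red",(g[...,1]>170)&((g[...,0]<6)|(g[...,0]>174))&(g[...,2]>90)),("white",(g[...,1]<40)&(g[...,2]>150))):
  n,l,st,ce=cv2.connectedComponentsWithStats(m.astype(np.uint8))
  for i in range(1,n):
    if 8<st[i,4]<1000 and abs(ce[i][0]-318)<30: print(nm,st[i],ce[i])
E
python3 chk.py
```

```text
19.25 [10.95988598  3.86207748 -4.28821764] 0.03980926655891462 [ 0.44984017 -0.02778334  0.03406884]
red [321 141  11  77 764] [326.35994764 179.14659686]
red [322 229  11  25 251] [326.52191235 241.0438247 ]
red [324 376   9  48 379] [328.39841689 399.02110818]
white [323 256  10  23 224] [327.48660714 266.70982143]
```

Request:
{"name": "move_arm", "arguments": {"deltas": [[[0,-0.0002,0,0,1],[0,-0.0002,0,0,1],[0,-0.0002,0,0,1],[0,-0.0002,0,0,1],[0,-0.0002,0,0,1]]]}}

```text
clock: 19.8
position: [0.4498, -0.0278, 0.0341]
ee_rot: [0.004, 0.692, 0.722, 0.004]
contact_force: [10.8, 4.1, -4.5]
width: 0.0216
gripper_force: 79.0
```

```bash
python3 chk.py; python3 -c "
from rig import manip
print(manip.sign_off())"
```

```text
19.8 [10.79809567  4.11449456 -4.47878924] 0.039804875141573395 [ 0.44984607 -0.02781324  0.03407668]
red [321 141  11  77 768] [326.33203125 179.015625  ]
red [322 229  11  25 252] [326.54365079 241.08333333]
red [324 376   9  48 380] [328.38684211 398.93684211]
white [323 256  10  23 225] [327.46666667 266.75555556]
the job is handed in; nothing more can be done
None
```

I slipped the collar and then the drum down the spindle, each fully home by force and camera checks, and let go of them; the gripper now holds the lock knob with its white line within about 0.3 mm of the red marks, and I handed the job in at 19.8 s.

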